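# Turn the clipboard form side up on the writing mat

## Robot

A 7-joint arm with a two-finger parallel gripper is mounted at the origin on the work surface. World frame = base frame: x ahead of the robot, y to its left, z up, the work surface at z = 0. Lengths are in m, angles in rad, forces in N, time in s.
With the tool pointing down it reaches from about 0.4 to 0.925 m from the base axis. Payload 5.6 kg.
Tool frame: the origin (TCP) lies on the centre line of the jaws, within the pads' length; the fingertips stand 22 mm ahead of it and the grasp point (between the pads) lies 3 mm ahead of it; y points along the fingers, x is the direction in which the jaws open and shut, and the axes are right-handed (so a half turn about y gives the same grasp; the last joint's range is limited). The gripper opens to 85 mm and grips with 20 to 120 N. Pads are 22 mm wide; open, the fingers measure 114 mm over their backs; the gripper's body (76 mm by 85 mm) begins 54 mm behind the grasp point. The pads swing forward as they close: fully open they stand 13 mm farther back than shut.
Start: joints at [-1.291, 0.468, -0.012, 1.603, 0.006, 1.071, -0.056], TCP at [0.206, 0.616, 0.253] pointing down, gripper open.
Joint ranges: [-2.53, 2.53], [-0.31, 2.02], [-1.57, 1.55], [0.28, 2.44], [-1.29, 4.43], [0.15, 1.84], [-2.92, 2.92]. Speed limits (rad/s): [2.57, 2.57, 3.14, 3.14, 3.14, 3.14, 3.14].

## Interface

Orientations are given as [roll, pitch, yaw] about the fixed x, y, z axes, in that order (R = Rz(yaw) Ry(pitch) Rx(roll)).
In Python, from bench import bot, imaging, workorder gives the robot as it stands. The module is installed in compiled form; this text tells all that it offers.
- The arm moves only by the shell command python3 -m inch 'ROWS' [OPENING] [FORCE]. ROWS is JSON, a list of rows, each a list of 2 entries, a list of its own where there are three numbers: the shift along the tool's x, y, z in units of 25 mm (1.0 is 25 mm), then the turn, a rotation vector about the tool's x, y, z in units of 6 degrees (1.0 is 6 degrees). A call has 1 to 8 rows; each row shifts and turns the pose as measured when the row begins, along the tool's axes as they then stand; what a row does not reach is not made up. A row lasts 1/12 s, in which the tool goes at most 41.7 mm and 7.16 degrees, less where a joint would pass 70% of its speed; a pose out of reach is approached as far as the arm can. A call is refused whole if a number of a shift passes 1 or a number of a turn 1, either way. A call with a gripper value outside its range is refused whole. OPENING is the finger opening in mm, from 0 to 85.4, set as the call begins (- or left out, the last holds). The fingers move at their own pace and stop on an object; FORCE is the grip in N (left out, the last holds). Time passes only in rows, so rows that do not move let the fingers close. It gives the time, the measured TCP pose, the force and the opening at its end, in the units of the state.
- bot.get_obs(): the state, without advancing time (a new reading comes with each control period).
- imaging.camera(name): name is "side" or "top" or "wrist"; returns a dict with "pixels" (480x640x3 uint8, red, green, blue), "vertical_fov" (degrees; the focal length in pixels is half the picture's height over the tangent of half this angle, whatever the lens; pixels are square), "cx", "cy" (the principal point, pixels), "dist_coeffs" ([k1, k2, p1, p2, k3] as OpenCV has them; the pictures are not rectified), "T" (4x4, takes a point from camera to world coordinates). Camera axes: x right, y down, z forward; pixel columns grow to the right and rows downward; lengths in m; the calibration is good to about 2 mm. A picture is of the moment at which its call begins. There is no depth.
- workorder.sign_off(): hands the job in, once; it reports no verdict.
The state is a dict: "time_s": time; "joints": joint angles; "qd": joint speeds; "joint_efforts": joint torques, N m; "tool_pos": TCP position; "ee_rot": TCP orientation; "contact_force": force on the tool from outside, world axes, zero at the start; "wrist_torque": the same for the moment, N m; "finger_gap": finger opening in m.
Only numpy, scipy, OpenCV 4.12 (cv2) and the standard library are available. Lean on these libraries where they do the work, as an engineer would, in place of code of your own. Each camera call takes 0.05 s, during which the arm holds its last target.

## Task

Two clipboards lie on the test station's counter; one lies form side down, showing its bare wooden back. Pick that one up by the round barrel of its clip, turn it over and lay it flat, form side up, in the middle of the dark writing mat, keeping hold of the clip until it is down. Leave the other clipboard, whose form already faces up, where it lies.

Things in the scene. Friction and masses are not known exactly. Their poses are not given: they have to be found in the camera images.
- clipboard: Clipboard to turn over, 160 g: wooden plate 130 x 90 x 5 mm. Origin at the plate's middle, half-way through it. x: lengthwise, away from the clip; z: out of the bare back (up at the start, down when done). -x end: steel neck with the clip's barrel. +x end: round rubber buffers 20 mm thick on both corners, out to x = 66 mm. Barrel is as thick, so it lies level either way, origin 10 mm up.
- clipboard_clip (a point): Middle of the clip's barrel, at x = -90 mm of the clipboard, 25 mm beyond the plate. The barrel lies along the clipboard's y, 20 mm thick, 44 mm long, flat ends; neck 30 mm wide. It turns freely on its pin, so that, pinched by its two ends and lifted, the board swings to hang straight down (buffers 156 mm below the barrel's axis); its free end set down, it can be laid to either side.
- mat: The dark rubber writing mat, fixed to the counter, 240 (x) x 200 (y) x 2 mm. Origin at the centre of its underside, on the counter; z up.
- other_clipboard: The other clipboard, same make and size, lying form side up (white sheet showing). Origin at the middle of its plate; x away from its clip, z up, out of the form side. To be left alone.
Mind the look-alikes: they are no part of the job. Leave any purple look-alike of the clipboard alone.

How it is judged:
By the outcome, as a careful person would: the job done as asked, in the order asked, and still so for the second after the job is handed in, with the robot touching nothing.
It also fails if it takes over 51 s, if anything falls off the work surface, if the arm or the gripper's body presses on something with over 40 N, if the wrist force passes 120 N, or if a joint passes its speed limit or range.

## Working session

There is one attempt and no reset: what is moved stays moved. The work goes in short steps, Python scripts to look and compute and a shell command to move; the robot and the scene stay as the last step left them, time stands still between calls to the robot, and variables do not carry over. Pictures are saved under pics/ and viewed, and the job is handed in when it is done.

```bash
mkdir -p pics; ls
python3 - <<'E'
from bench import bot, imaging
import cv2
print(bot.get_obs())
for n in ["top","side","wrist"]:
    c=imaging.camera(n); cv2.imwrite(f"pics/{n}0.png",c["pixels"][:,:,::-1]); print(n,{k:v for k,v in c.items() if k!="pixels"})
E
```

```text
pics
{'time_s': 0.0, 'joints': array([-1.29100591,  0.46839103, -0.01161112,  1.60364046,  0.00600558,
        1.07138799, -0.05630309]), 'qd': array([ 1.89756741e-05,  1.23185038e-03, -1.44649564e-03, -4.09025956e-04,
       -6.65284615e-05,  3.36209287e-04,  5.59798695e-04]), 'joint_efforts': array([-1.83438562e-03, -5.32383192e+01,  2.05358653e-02, -2.51315153e+01,
        1.13560923e-02,  7.56054826e-03, -1.01913767e-05]), 'tool_pos': array([0.20608203, 0.61591263, 0.25232233]), 'ee_rot': array([-1.5709223 ,  0.0017879 ,  1.24794892]), 'contact_force': array([-0.55372475, -0.20942076,  0.44684975]), 'wrist_torque': array([-0.02163452, -0.01399499,  0.04070317]), 'finger_gap': 0.08527888335572303}
top {'vertical_fov': 48.76653681422071, 'cx': 319.28021132237785, 'cy': 240.91504824324642, 'dist_coeffs': array([-0.11717495,  0.        ,  0.        ,  0.        ,  0.        ]), 'T': array([[ 0.00155369, -0.99292125,  0.11876436,  0.29496641],
       [-0.99999788, -0.00170314, -0.00115683,  0.01631826],
       [ 0.00135091, -0.11876231, -0.99292179,  1.10442599],
       [ 0.        , 
[... 202 characters left out ...]
 , 0.        ]), 'T': array([[-0.99491697, -0.07666166,  0.06529322,  0.36352825],
       [-0.09765941,  0.57646963, -0.81126161,  0.70881144],
       [ 0.0245531 , -0.81351444, -0.58102616,  0.56100953],
       [ 0.        ,  0.        ,  0.        ,  1.        ]])}
wrist {'vertical_fov': 59.472927796933774, 'cx': 314.2956660666191, 'cy': 237.4578824021509, 'dist_coeffs': array([-0.06801054,  0.        ,  0.        ,  0.        ,  0.        ]), 'T': array([[ 0.31631392,  0.90418459,  0.28704656,  0.13175348],
       [ 0.94865374, -0.30108285, -0.09698045,  0.63963296],
       [-0.00126343,  0.30298406, -0.95299479,  0.37237372],
       [ 0.        ,  0.        ,  0.        ,  1.        ]])}
```

View pics/top0.png

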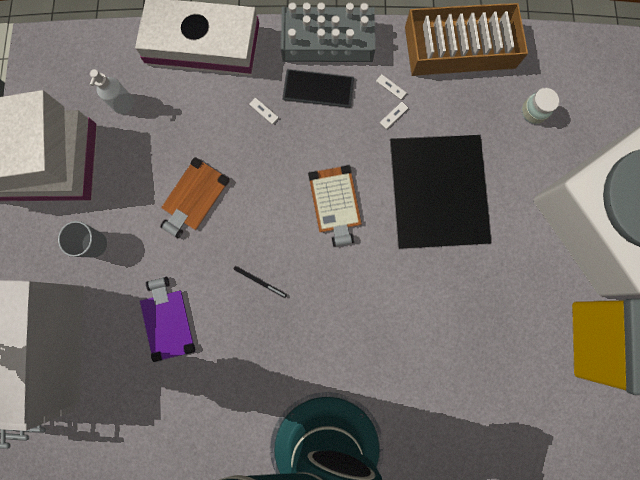

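View pics/side0.png

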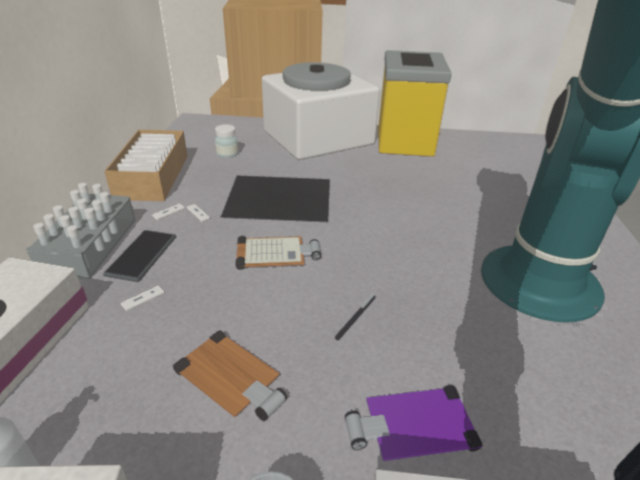

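View pics/wrist0.png

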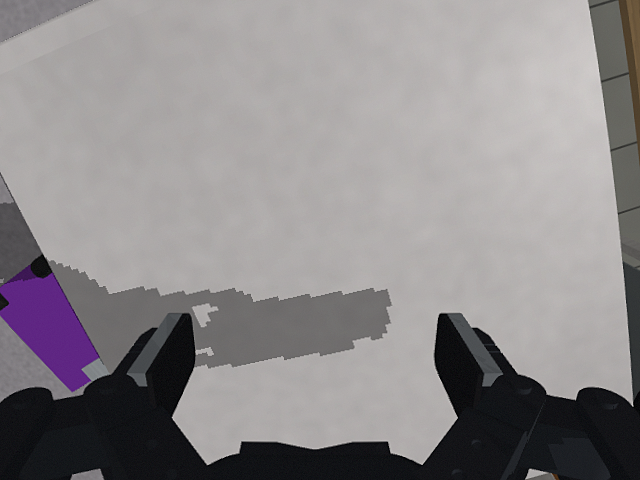

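Candidates in the top view: the wood-brown board at (196,197) with its clip at (173,223) shows a bare back. The one at (335,200) has its white form up, so it stays. The purple one at (168,320) is a look-alike. The brown one at (196,197) is the target. I'll crop it to confirm and measure it.

```bash
cat > h.py <<'E'
from bench import bot, imaging
import numpy as np, cv2
from scipy.spatial.transform import Rotation as Rn
def K(c):
    f=240/np.tan(np.radians(c["vertical_fov"])/2); return np.array([[f,0,c["cx"]],[0,f,c["cy"]],[0,0,1.]])
def onplane(c,uv,z):
    p=cv2.undistortPoints(np.array(uv,float).reshape(-1,1,2),K(c),c["dist_coeffs"]).reshape(-1,2)
    d=np.c_[p,np.ones(len(p))]@c["T"][:3,:3].T; o=c["T"][:3,3]
    return o+d*((z-o[2])/d[:,2])[:,None]
def proj(c,X):
    Ti=np.linalg.inv(c["T"]); r,_=cv2.Rodrigues(Ti[:3,:3])
    return cv2.projectPoints(np.array(X,float).reshape(-1,1,3),r,Ti[:3,3],K(c),c["dist_coeffs"])[0].reshape(-1,2)
def tool():
    o=bot.get_obs(); return np.array(o["tool_pos"]),Rn.from_euler("xyz",o["ee_rot"]).as_matrix(),o
E
python3 - <<'E'
from h import *
for n,z in (("top",1),("side",1)):
    c=imaging.camera(n); im=c["pixels"]; hsv=cv2.cvtColor(im,cv2.COLOR_RGB2HSV)
    x0,y0,w,h=(150,145,100,100) if n=="top" else (160,320,140,110)
    cv2.imwrite(f"pics/crop_{n}.png",cv2.resize(im[y0:y0+h,x0:x0+w,::-1],None,fx=5,fy=5,interpolation=cv2.INTER_CUBIC))
    m=cv2.inRange(hsv,(5,110,60),(20,255,255)); mm=np.zeros_like(m); mm[y0:y0+h,x0:x0+w]=m[y0:y0+h,x0:x0+w]
    ct=max(cv2.findContours(mm,0,2)[0],key=cv2.contourArea)
    b=cv2.boxPoints(cv2.minAreaRect(ct)); print(n,b, onplane(c,b,0.0125)[:,:2])
    dk=cv2.inRange(im.max(2),0,60); 
    for q in cv2.findContours(dk,0,2)[0]:
        a=cv2.contourArea(q); 
        if 20<a<600:
            u,_=cv2.minEnclosingCircle(q)
            if x0<u[0]<x0+w and y0<u[1]<y0+h: print(" dark",u,a,onplane(c,[u],0.015)[0,:2])
        if a>3000:
            bb=cv2.boxPoints(cv2.minAreaRect(q)); P=onplane(c,bb,.002); print(" big",bb.tolist(),P[:,:2].tolist(),P.mean(0))
E
```

```text
top [[160.84613 207.23076]
 [194.84613 156.23076]
 [228.99997 178.99998]
 [194.99997 229.99998]] [[0.49677828 0.35038816]
 [0.60744313 0.28134207]
 [0.55723803 0.20635228]
 [0.44815876 0.27547859]]
 big [[246.0, 479.0], [246.0, 392.0], [382.0, 392.0], [382.0, 479.0]] [[-0.06322182476984045, 0.16395974202680252], [0.11444529572026829, 0.16486675293588443], [0.11500927202210923, -0.11407122930820397], [-0.06259176333738858, -0.11380219437091706]] [0.02591024 0.02523827 0.002     ]
 dark (178.0, 232.5) 30.0 [0.44250657 0.31080715]
 dark (223.69444274902344, 179.61111450195312) 71.0 [0.55534992 0.2171688 ]
 dark (196.5, 162.5) 66.5 [0.59291603 0.27663939]
 big [[389.9175720214844, 138.92941284179688], [482.0646667480469, 131.84115600585938], [490.6117248535156, 242.95291137695312], [398.4646301269531, 250.04116821289062]] [[0.6490694594988171, -0.13728043909524557], [0.6677981413301931, -0.34077092216123533], [0.4230943445776305, -0.3488098642154775], [0.4078251030634519, -0.15117290575131476]] [ 0.53694676 -0.24450853  0.002     ]
side [[176.05103 369.8864 ]
 [213.72241 322.1081 ]
 [278.45856 373.1501 ]
 [240.78717 420.9284 ]] [[0.597723   0.28924102]
 [0.57062237 0.18960966]
 [0.44962771 0.27793881]
 [0.48576019 0.35956719]]
 dark (261.5, 413.5) 40.5 [0.46057519 0.34736889]
```

```bash
python3 -c "
import cv2
a=cv2.imread('pics/crop_top.png');b=cv2.resize(cv2.imread('pics/crop_side.png'),None,fx=.4,fy=.4)
cv2.imwrite('pics/crop_both.png',cv2.hconcat([a,cv2.copyMakeBorder(b,0,500-b.shape[0],0,0,0)]))"
```

```text
(no output)
```

View pics/crop_both.png

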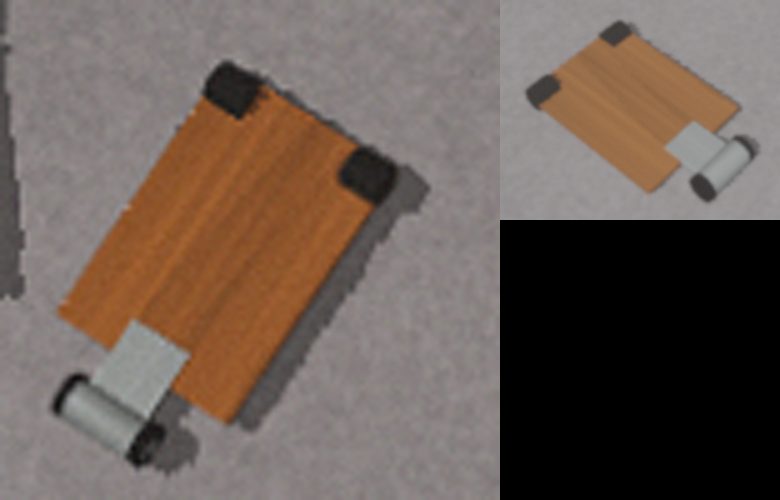

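The crop confirms it: bare wood grain, black buffers at crop (232,88) and (367,175), and the barrel from (70,398) to (147,443). That puts the barrel's middle at about (171.5,229) in the top view and (271,404) in the side view. Next, the barrel by two views and the mat corners.

Run:
```python
from h import *
C={n:imaging.camera(n) for n in ("top","side")}
ct=C["top"];cs=C["side"]
print(onplane(ct,[[171.4,229],[164.2,224.5],[178.9,233.5]],0.012)[:,:2], onplane(cs,[[271,404]],0.012))
# two-view triangulation
P=[];u=[]
for c,p in ((ct,[171.4,229.]),(cs,[271.,404.])):
    P.append(np.linalg.inv(c["T"])[:3]); u.append(cv2.undistortPoints(np.array([[p]]),K(c),c["dist_coeffs"]).reshape(2,1))
X=cv2.triangulatePoints(P[0],P[1],u[0],u[1]); print("tri",(X[:3]/X[3]).ravel())
for n,c in C.items():
    im=c["pixels"]; dk=cv2.inRange(im.max(2),0,50)
    for q in cv2.findContours(dk,0,2)[0]:
        if 3000<cv2.contourArea(q)<14000:
            a=cv2.approxPolyDP(q,6,True).reshape(-1,2)
            W=onplane(c,a,.002)
            if len(a)==4: print(n,a.tolist(),W[:,:2].round(4).tolist(),W.mean(0),np.linalg.norm(W-np.roll(W,1,0),axis=1))
p,R,o=tool(); print(p,R.round(3))
```

```text
[[0.4503286  0.32599537]
 [0.45990051 0.34180985]
 [0.44079694 0.30962454]] [[0.45117381 0.32958359 0.012     ]]
tri [0.45130986 0.3270686  0.00829571]
top [[479, 135], [391, 139], [399, 248], [490, 242]] [[0.6605, -0.3335], [0.6489, -0.1396], [0.4121, -0.1524], [0.4251, -0.3476]] [ 0.5366657  -0.24327326  0.002     ] [0.23575496 0.19425837 0.23713916 0.19561313]
[0.20622154 0.61629233 0.25304228] [[ 0.317 -0.    -0.948]
 [ 0.948 -0.     0.317]
 [-0.    -1.    -0.   ]]
```

```bash
python3 -m inch '[[[-0.6,0,-1],[0,0,0]],[[-0.6,0,-1],[0,0,0]],[[-0.6,0,-1],[0,0,0]],[[-0.6,0,-1],[0,0,0]],[[-0.6,0,-1],[0,0,0]],[[-0.6,0,-1],[0,0,0]],[[-0.6,0,-1],[0,0,0]],[[0,0,0],[0,0,0]]]' 85 60
cat > goto.py <<'E'
from h import *
import sys
t=np.array([float(v) for v in sys.argv[1:4]]); yaw=np.radians(float(sys.argv[4]))
p,R,o=tool(); Rt=Rn.from_euler("xyz",[-np.pi/2,0,yaw]).as_matrix()
print("t",o["time_s"],"p",p.round(4),"F",np.round(o["contact_force"],1),"gap",round(o["finger_gap"],4),"yaw",np.degrees(o["ee_rot"]).round(1))
print("shift units",(R.T@(t-p)/.025).round(2),"turn units",(np.degrees(Rn.from_matrix(R.T@Rt).as_rotvec())/6).round(2))
E
python3 goto.py .451 .3265 .12 58
```

```text
time_s: 1.02
tool_pos: [0.3415, 0.4567, 0.2517]
ee_rot: [-1.569, -0.0, 1.255]
contact_force: [0.5, -1.4, -0.3]
finger_gap: 0.0849
t 1.0167 p [0.3415 0.4567 0.2517] F [ 0.5 -1.4 -0.3] gap 0.0849 yaw [-89.9  -0.   71.9]
shift units [-3.59  5.26 -5.79] turn units [-0.02  2.32 -0.  ]
```

```bash
python3 -m inch '[[[-0.6,0,-1],[0,0,0]],[[-0.6,0,-1],[0,0,0]],[[-0.6,0.5,-1],[0,0,0]],[[-0.6,0.9,-1],[0,0,0]],[[-0.6,1,-1],[0,0,0]],[[-0.6,1,-0.9],[0,1,0]],[[0,1,0],[0,1,0]],[[0,0,0],[0,0.4,0]]]'
python3 goto.py .451 .3265 .06 58
python3 - <<'E'
from h import *
c=imaging.camera("wrist"); cv2.imwrite("pics/w1.png",c["pixels"][:,:,::-1])
E
```

```text
time_s: 1.68
tool_pos: [0.4617, 0.3213, 0.1413]
ee_rot: [-1.571, -0.011, 0.991]
contact_force: [-1.5, -0.6, -0.1]
finger_gap: 0.0851
t 1.6833 p [0.4617 0.3213 0.1413] F [-1.5 -0.6 -0.1] gap 0.0851 yaw [-90.   -0.7  56.8]
shift units [-0.1   3.25  0.47] turn units [ 0.01 -0.2   0.11]
```

View pics/w1.png

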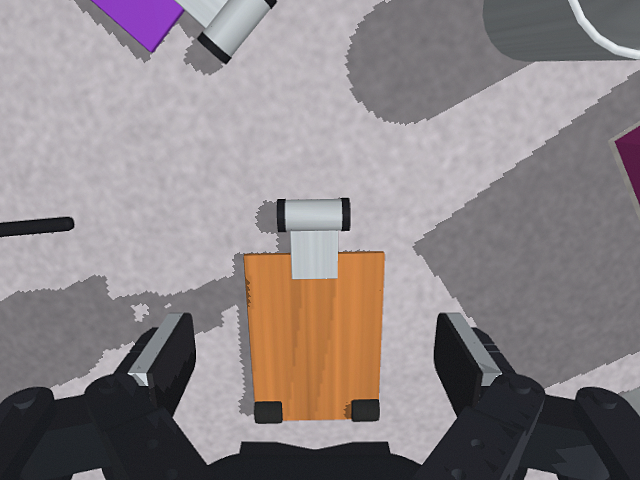

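The wrist view shows the barrel from (278,215) to (350,214), centred between the fingers with the brown plate below it. I'll refine the position from this picture.

```bash
python3 - <<'E'
from h import *
c=imaging.camera("wrist")
W=onplane(c,[[277.5,215.5],[350.5,214],[313.8,214.6]],.011); print(W,np.linalg.norm(W[1]-W[0]),np.degrees(np.arctan2(*(W[1]-W[0])[[1,0]])))
p,R,o=tool(); print("tool-frame offset of barrel",(R.T@(W-p).T).T.round(4))
E
python3 goto.py .451 .3265 .05 58
```

```text
[[0.44116598 0.30894562 0.011     ]
 [0.46525618 0.34721103 0.011     ]
 [0.45306068 0.32801022 0.011     ]] 0.04521703090523697 57.80730590269944
tool-frame offset of barrel [[-0.0259  0.1332  0.0114]
 [ 0.0194  0.1339  0.012 ]
 [-0.0034  0.1336  0.0118]]
t 1.7833 p [0.4633 0.3228 0.1446] F [ 0.2 -0.2  0.7] gap 0.0852 yaw [-90.2  -0.9  57.1]
shift units [-0.21  3.78  0.5 ] turn units [ 0.03 -0.15  0.15]
```

```bash
python3 -m inch '[[[-0.15,0.3,0.47],[0,-0.1,0.15]],[[0,0.8,0],[0,0,0]],[[0,0.9,0],[0,0,0]],[[0,0.6,0],[0,0,0]],[[0,0.3,0],[0,0,0]],[[0,0,0],[0,0,0]]]'
python3 goto.py .452 .3275 .026 58
```

```text
time_s: 2.28
tool_pos: [0.448, 0.3357, 0.0736]
ee_rot: [-1.573, -0.009, 1.027]
contact_force: [-0.0, 0.1, -0.3]
finger_gap: 0.0851
t 2.2833 p [0.448  0.3357 0.0736] F [-0.   0.1 -0.3] gap 0.0851 yaw [-90.1  -0.5  58.8]
shift units [-0.21  1.9  -0.3 ] turn units [0.02 0.14 0.09]
```

```bash
python3 -m inch '[[[-0.2,0.3,-0.3],[0,0.13,0.1]],[[0,0.5,0],[0,0,0]],[[0,0.4,0],[0,0,0]],[[0,0,0],[0,0,0]]]'
python3 goto.py .452 .3275 .026 58
```

```text
time_s: 2.62
tool_pos: [0.4524, 0.3298, 0.0437]
ee_rot: [-1.573, -0.002, 1.017]
contact_force: [0.7, -0.9, -0.1]
finger_gap: 0.0854
t 2.6167 p [0.4524 0.3298 0.0437] F [ 0.7 -0.9 -0.1] gap 0.0854 yaw [-90.1  -0.1  58.2]
shift units [-0.09  0.71 -0.03] turn units [0.02 0.04 0.02]
```

```bash
python3 -m inch '[[[-0.09,0.35,-0.03],[0,0,0]],[[0,0.25,0],[0,0,0]],[[0,0,0],[0,0,0]],[[0,0,0],[0,0,0]]]' 60
python3 goto.py .452 .3275 .026 58
python3 - <<'E'
from h import *
c=imaging.camera("side"); cv2.imwrite("pics/s1.png",cv2.resize(c["pixels"][300:460,150:350,::-1],None,fx=4,fy=3.75))
c=imaging.camera("wrist"); cv2.imwrite("pics/w2.png",c["pixels"][:,:,::-1])
E
```

```text
time_s: 2.95
tool_pos: [0.4522, 0.327, 0.0269]
ee_rot: [-1.573, -0.002, 1.016]
contact_force: [-0.3, 0.0, -0.5]
finger_gap: 0.0602
t 2.95 p [0.4522 0.327  0.0269] F [-0.3  0.  -0.5] gap 0.0602 yaw [-90.1  -0.1  58.2]
shift units [0.01 0.04 0.02] turn units [0.02 0.04 0.02]
```

View pics/s1.png

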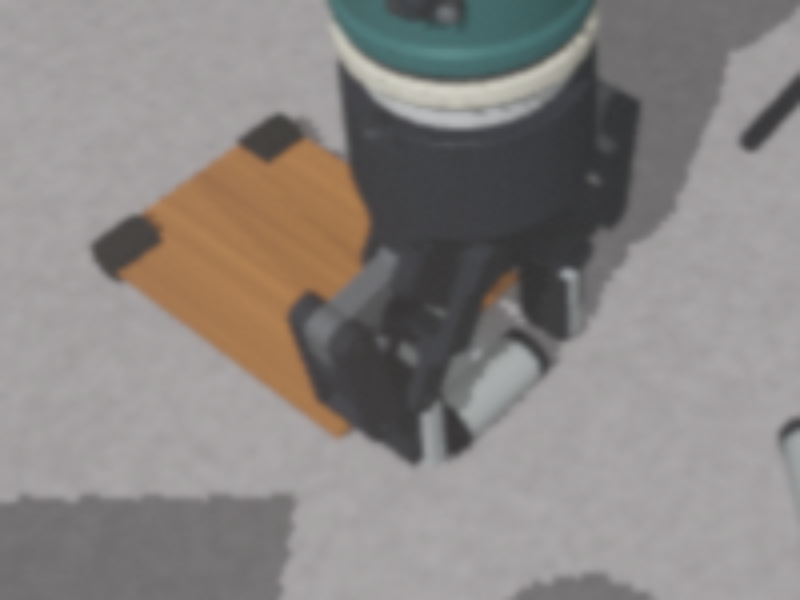

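View pics/w2.png

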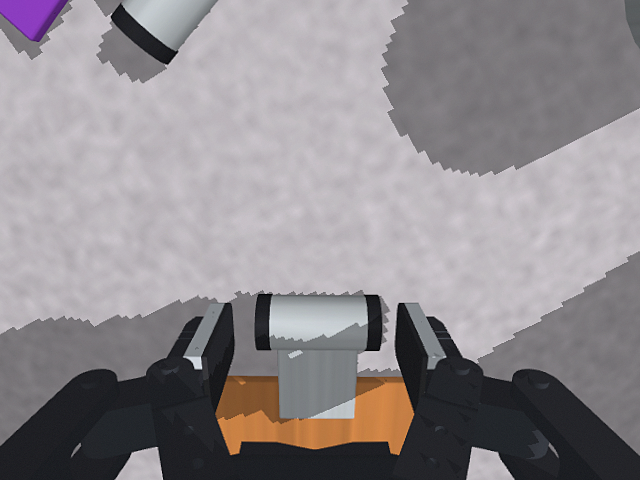

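The side view shows the fingers straddling the barrel ends. In the wrist view the barrel (255–385, 322) lies between the pads. I'll close the gripper.

```bash
python3 -m inch '[[[0,0,0],[0,0,0]],[[0,0,0],[0,0,0]],[[0,0,0],[0,0,0]],[[0,0,0],[0,0,0]],[[0,0,0],[0,0,0]],[[0,0,0],[0,0,0]]]' 30 60
python3 -m inch '[[[0,-0.3,0],[0,0,0]],[[0,-0.4,0],[0,0,0]],[[0,-0.5,0],[0,0,0]],[[0,-0.6,0],[0,0,0]],[[0,0,0],[0,0,0]]]'
python3 - <<'E'
from h import *
c=imaging.camera("wrist"); cv2.imwrite("pics/w3.png",c["pixels"][:,:,::-1])
E
```

```text
time_s: 3.55
tool_pos: [0.4527, 0.3275, 0.0288]
ee_rot: [-1.574, -0.004, 1.016]
contact_force: [-1.2, -1.2, -0.4]
finger_gap: 0.0423
time_s: 3.97
tool_pos: [0.4528, 0.3273, 0.078]
ee_rot: [-1.574, -0.005, 1.016]
contact_force: [-0.6, 0.4, -0.5]
finger_gap: 0.042
```

View pics/w3.png

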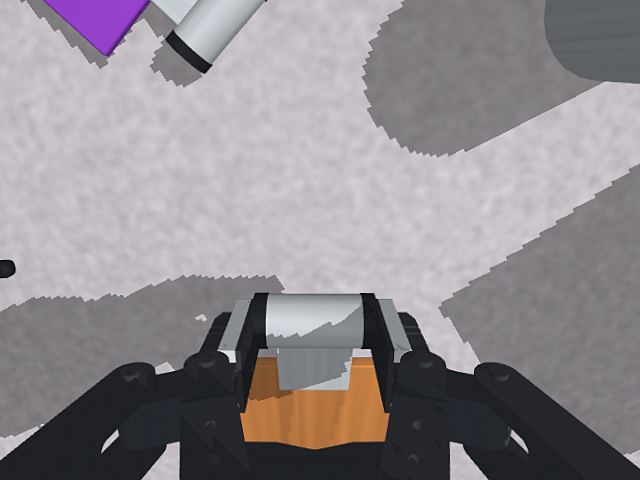

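The wrist view shows both pads on the barrel ends (250–385, 320), and the barrel has come up with the fingers. Lifting to let the board hang.

```bash
python3 -m inch '[[[0,-0.8,0],[0,0,0]],[[0,-0.8,0],[0,0,0]],[[0,-0.8,0],[0,0,0]],[[0,-0.8,0],[0,0,0]],[[0,-0.8,0],[0,0,0]],[[0,-0.8,0],[0,0,0]],[[0,-0.8,0],[0,0,0]],[[0,-0.8,0],[0,0,0]]]'
python3 -m inch '[[[0,-0.6,0],[0,0,0]],[[0,0,0],[0,0,0]],[[0,0,0],[0,0,0]],[[0,0,0],[0,0,0]],[[0,0,0],[0,0,0]],[[0,0,0],[0,0,0]]]'
python3 goto.py .47 -.243 .26 93
python3 - <<'E'
from h import *
c=imaging.camera("side"); cv2.imwrite("pics/s2.png",c["pixels"][:,:,::-1])
E
```

```text
time_s: 4.68
tool_pos: [0.4465, 0.324, 0.2371]
ee_rot: [-1.569, 0.011, 1.017]
contact_force: [-0.2, 0.8, -2.5]
finger_gap: 0.0421
time_s: 5.18
tool_pos: [0.4457, 0.324, 0.2526]
ee_rot: [-1.569, 0.009, 1.018]
contact_force: [0.3, 0.1, -2.6]
finger_gap: 0.0423
t 5.1833 p [0.4457 0.324  0.2526] F [ 0.3  0.1 -2.6] gap 0.0423 yaw [-89.9   0.5  58.3]
shift units [-18.8   -0.15 -12.73] turn units [-0.05 -5.78 -0.08]
```

View pics/s2.png

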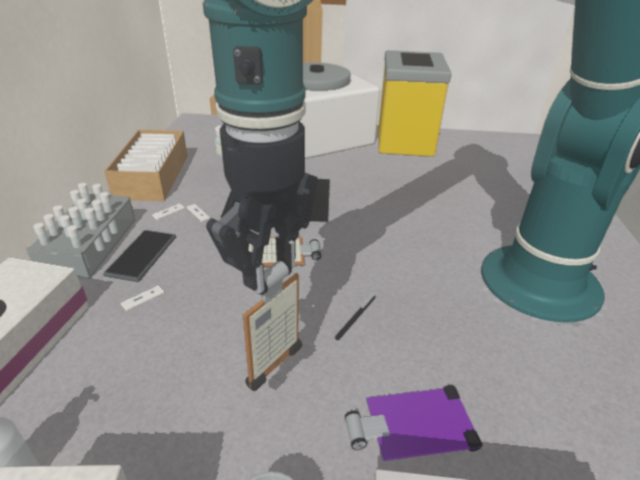

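The side view shows the board hanging straight from the clip, form facing the camera (275,320). The bare back faces away from the base, so it has to be laid towards -x while the clip moves to +x. I'll turn it to match the mat's 3° and then carry it across.

```bash
python3 -m inch '[[[0,0,0],[0,-0.5,0]],[[0,0,0],[0,-0.9,0]],[[0,0,0],[0,-1,0]],[[0,0,0],[0,-1,0]],[[0,0,0],[0,-1,0]],[[0,0,0],[0,-0.9,0]],[[0,0,0],[0,-0.5,0]],[[0,0,0],[0,0,0]]]'
python3 goto.py .471 -.247 .26 93
```

```text
time_s: 5.9
tool_pos: [0.4429, 0.322, 0.2447]
ee_rot: [-1.552, 0.015, 1.656]
contact_force: [-0.3, 0.4, -2.2]
finger_gap: 0.0421
t 5.9 p [0.4429 0.322  0.2447] F [-0.3  0.4 -2.2] gap 0.0421 yaw [-88.9   0.8  94.9]
shift units [-22.78  -0.26   0.82] turn units [-0.17  0.31 -0.14]
```

```bash
python3 -m inch '[[[-0.5,-0.1,0],[0,0.1,0]],[[-0.9,-0.1,0],[0,0.1,0]],[[-1,-0.1,0],[0,0.1,0]],[[-1,0,0],[0,0,0]],[[-1,0,0],[0,0,0]],[[-1,0,0],[0,0,0]],[[-1,0,0],[0,0,0]],[[-1,0,0],[0,0,0]]]'
python3 goto.py .471 -.247 .26 93
```

```text
time_s: 6.57
tool_pos: [0.4504, 0.1219, 0.2543]
ee_rot: [-1.549, 0.018, 1.61]
contact_force: [0.2, -1.1, -2.6]
finger_gap: 0.0423
t 6.5667 p [0.4504 0.1219 0.2543] F [ 0.2 -1.1 -2.6] gap 0.0423 yaw [-88.8   1.   92.2]
shift units [-14.78   0.03  -0.25] turn units [-0.21 -0.13 -0.17]
```

```bash
python3 -m inch '[[[-1,0,0],[-0.1,0,-0.1]],[[-1,0,0],[-0.1,0,-0.1]],[[-1,0,0],[0,0,0]],[[-1,0,0],[0,0,0]],[[-1,0,0],[0,0,0]],[[-1,0,0],[0,0,0]],[[-1,0,0],[0,0,0]],[[-1,0,0],[0,0,0]]]'
python3 goto.py .471 -.247 .26 93
python3 -m inch '[[[-1,0,0],[0,0,0]],[[-1,0,0],[0,0,0]],[[-1,0,0],[0,0,0]],[[-1,0,0],[0,0,0]],[[-0.8,0,0],[0,0,0]],[[-0.4,0,0],[0,0,0]],[[0,0,0],[0,0,0]]]'
python3 goto.py .471 -.247 .26 93
```

```text
time_s: 7.23
tool_pos: [0.4454, -0.1046, 0.2566]
ee_rot: [-1.572, -0.005, 1.577]
contact_force: [-0.0, -0.2, -2.4]
finger_gap: 0.0419
t 7.2333 p [ 0.4454 -0.1046  0.2566] F [-0.  -0.2 -2.4] gap 0.0419 yaw [-90.1  -0.3  90.4]
shift units [-5.7  -0.17 -0.99] turn units [ 0.02 -0.44  0.05]
time_s: 7.82
tool_pos: [0.4297, -0.2578, 0.2582]
ee_rot: [-1.573, -0.004, 1.541]
contact_force: [-1.2, 1.0, -1.5]
finger_gap: 0.0421
t 7.8167 p [ 0.4297 -0.2578  0.2582] F [-1.2  1.  -1.5] gap 0.0421 yaw [-90.2  -0.2  88.3]
shift units [ 0.48 -0.07 -1.64] turn units [ 0.03 -0.79  0.04]
```

```bash
python3 -m inch '[[[0.2,0,-0.4],[0,-0.4,0]],[[0.2,0,-0.6],[0,-0.4,0]],[[0,0,-0.5],[0,-0.1,0]],[[0,0,-0.2],[0,0,0]],[[0,0,0],[0,0,0]],[[0,0,0],[0,0,0]],[[0,0,0],[0,0,0]],[[0,0,0],[0,0,0]]]'
python3 goto.py .471 -.247 .19 93
python3 -m inch '[[[0,0.5,0],[0,0,0]],[[0,0.8,0],[0,0,0]],[[0,0.7,0],[0,0,0]],[[0,0.4,0],[0,0,0]],[[0,0.2,0],[0,0,0]],[[0,0,0],[0,0,0]],[[0,0,0],[0,0,0]],[[0,0,0],[0,0,0]]]'
python3 goto.py .471 -.247 .19 93
python3 - <<'E'
from h import *
c=imaging.camera("side"); cv2.imwrite("pics/s3.png",c["pixels"][:,:,::-1])
E
```

```text
time_s: 8.48
tool_pos: [0.4704, -0.247, 0.2583]
ee_rot: [-1.572, -0.007, 1.631]
contact_force: [-0.4, -0.3, -2.4]
finger_gap: 0.0422
t 8.4833 p [ 0.4704 -0.247   0.2583] F [-0.4 -0.3 -2.4] gap 0.0422 yaw [-90.1  -0.4  93.4]
shift units [-0.02  2.73 -0.02] turn units [0.01 0.07 0.07]
time_s: 9.15
tool_pos: [0.47, -0.2472, 0.193]
ee_rot: [-1.575, -0.006, 1.629]
contact_force: [0.3, 0.2, -1.3]
finger_gap: 0.0423
t 9.15 p [ 0.47   -0.2472  0.193 ] F [ 0.3  0.2 -1.3] gap 0.0423 yaw [-90.2  -0.3  93.3]
shift units [ 0.01  0.12 -0.04] turn units [0.04 0.05 0.06]
```

View pics/s3.png

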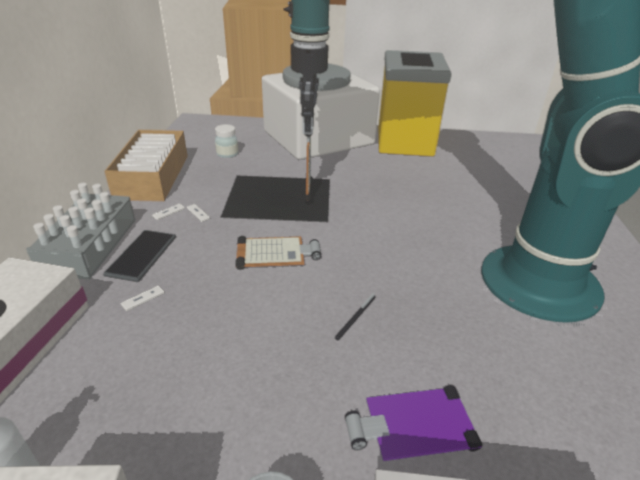

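The side view shows the board edge-on (308,165), hanging over the near part of the mat with its free end at (308,200). Next: lower it until it touches, while leading the clip to +x (tool -z).

```bash
python3 -m inch '[[[0,0.3,0],[0,0,0]],[[0,0.3,-0.05],[0,0,0]],[[0,0.2,-0.2],[0,0,0]],[[0,0.1,-0.3],[0,0,0]],[[0,0.1,-0.4],[0,0,0]],[[0,0.1,-0.4],[0,0,0]],[[0,0.1,-0.3],[0,0,0]],[[0,0,0],[0,0,0]]]'
python3 goto.py .511 -.247 .168 93
python3 - <<'E'
from h import *
c=imaging.camera("side"); cv2.imwrite("pics/s4.png",cv2.resize(c["pixels"][60:260,200:400,::-1],None,fx=3,fy=3))
E
```

```text
time_s: 9.87
tool_pos: [0.5235, -0.2453, 0.1692]
ee_rot: [-1.596, -0.002, 1.63]
contact_force: [1.5, -0.1, 1.0]
finger_gap: 0.0423
t 9.8667 p [ 0.5235 -0.2453  0.1692] F [ 1.5 -0.1  1. ] gap 0.0423 yaw [-91.4  -0.1  93.4]
shift units [-0.04  0.03  0.5 ] turn units [0.24 0.07 0.02]
```

View pics/s4.png

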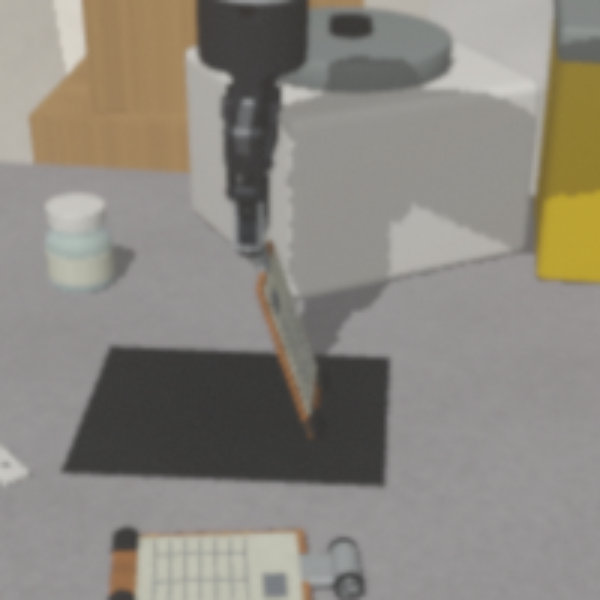

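The board leans the right way: its free end is on the mat at crop (312,420), the form is on the upper side, and the clip leads to +x. Continuing the arc.

```bash
python3 -m inch '[[[0,0.15,-0.3],[-0.1,0,0]],[[0,0.15,-0.4],[-0.1,0,0]],[[0,0.2,-0.4],[0,0,0]],[[0,0.25,-0.4],[0,0,0]],[[0,0.3,-0.4],[0,0,0]],[[0,0.35,-0.35],[0,0,0]],[[0,0.2,-0.1],[0,0,0]],[[0,0,0],[0,0,0]]]'
python3 goto.py .606 -.243 .1 93
```

```text
time_s: 10.58
tool_pos: [0.5895, -0.2415, 0.1282]
ee_rot: [-1.619, -0.002, 1.629]
contact_force: [1.3, 0.4, -0.4]
finger_gap: 0.0426
t 10.5833 p [ 0.5895 -0.2415  0.1282] F [ 1.3  0.4 -0.4] gap 0.0426 yaw [-92.8  -0.1  93.3]
shift units [-0.1   1.16 -0.6 ] turn units [0.46 0.05 0.02]
```

```bash
python3 -m inch '[[[0,0.3,-0.3],[0.25,0,0]],[[0,0.4,-0.3],[0.2,0,0]],[[0,0.4,-0.25],[0,0,0]],[[0,0.4,-0.2],[0,0,0]],[[0,0.4,-0.15],[0,0,0]],[[0,0.3,-0.1],[0,0,0]],[[0,0,0],[0,0,0]]]'
python3 goto.py .63 -.239 .04 93
python3 - <<'E'
from h import *
c=imaging.camera("side"); cv2.imwrite("pics/s5.png",cv2.resize(c["pixels"][60:260,200:400,::-1],None,fx=3,fy=3))
E
```

```text
time_s: 11.17
tool_pos: [0.6204, -0.2402, 0.0671]
ee_rot: [-1.564, -0.004, 1.627]
contact_force: [0.3, 1.0, -0.1]
finger_gap: 0.042
t 11.1667 p [ 0.6204 -0.2402  0.0671] F [ 0.3  1.  -0.1] gap 0.042 yaw [-89.6  -0.2  93.2]
shift units [ 0.02  1.08 -0.4 ] turn units [-0.06  0.03  0.03]
```

View pics/s5.png

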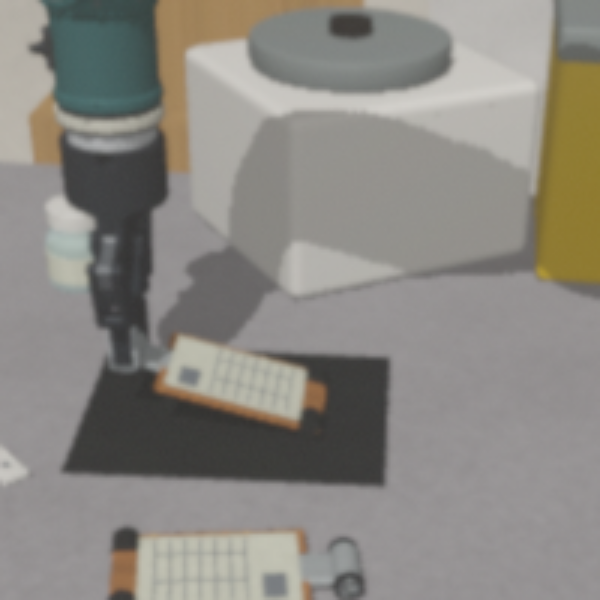

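The form side is up and the board is tilted about 20°. Lowering the clip gently.

```bash
python3 -m inch '[[[0,0.3,-0.1],[0,0,0]],[[0,0.3,-0.1],[0,0,0]],[[0,0.3,-0.05],[0,0,0]],[[0,0.3,0],[0,0,0]],[[0,0.15,0],[0,0,0]],[[0,0,0],[0,0,0]],[[0,0,0],[0,0,0]]]'
python3 goto.py .627 -.238 .03 93
```

```text
time_s: 11.8
tool_pos: [0.6254, -0.241, 0.031]
ee_rot: [-1.564, -0.004, 1.624]
contact_force: [1.0, -0.2, -1.0]
finger_gap: 0.0421
t 11.8 p [ 0.6254 -0.241   0.031 ] F [ 1.  -0.2 -1. ] gap 0.0421 yaw [-89.6  -0.2  93.1]
shift units [ 0.11  0.04 -0.07] turn units [-0.07  0.01  0.03]
```

```bash
python3 -m inch '[[[0.1,0.04,0],[0,0,0]],[[0,0,0],[0,0,0]],[[0,0,0],[0,0,0]]]'
python3 - <<'E'
from h import *
c=imaging.camera("top"); im=c["pixels"]; cv2.imwrite("pics/t2.png",cv2.resize(im[110:270,360:520,::-1],None,fx=3.75,fy=3.75))
o=bot.get_obs(); print(o["tool_pos"],o["contact_force"])
c=imaging.camera("side"); cv2.imwrite("pics/s6.png",cv2.resize(c["pixels"][100:260,200:400,::-1],None,fx=3.75,fy=3.75))
E
```

```text
time_s: 12.05
tool_pos: [0.6251, -0.2392, 0.0306]
ee_rot: [-1.564, -0.003, 1.624]
contact_force: [0.3, -0.3, -1.5]
finger_gap: 0.0421
[ 0.62516182 -0.23911092  0.03065748] [ 0.10654274  0.53047989 -0.66129959]
```

View pics/t2.png

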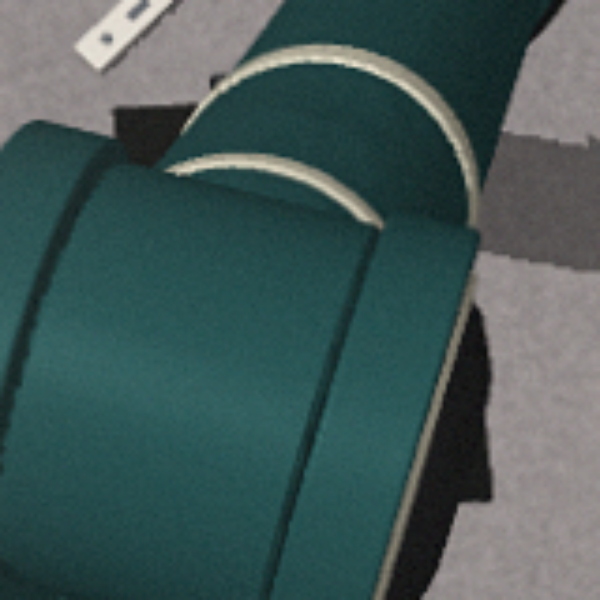

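View pics/s6.png

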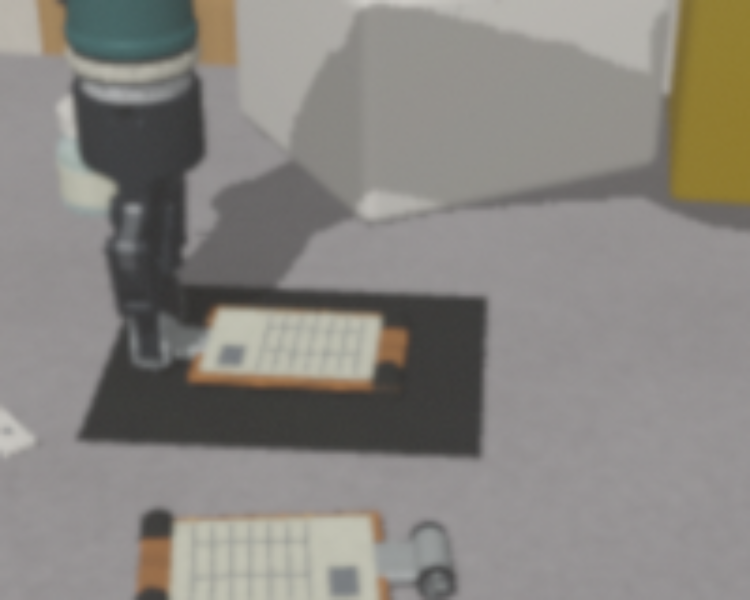

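The side view shows the board flat, form up, on the mat (crop 190–408, 308–390). I'll measure its centre against the mat before letting go.

Run:
```python
from h import *
c=imaging.camera("side"); im=c["pixels"]; s=3.75
# mat corners read off/approx: diag intersection
def pt(x,y): return [x/s+200-.5+.13,y/s+100-.5+.13]
mat=onplane(c,[pt(80,440),pt(480,457),pt(487,297)],.002); print("mat near-left, near-right, far-right",mat[:,:2].round(4))
# sheet
x0,y0=240,175
sub=im[175:210,245:310]; hsv=cv2.cvtColor(sub,cv2.COLOR_RGB2HSV)
m=cv2.inRange(hsv,(0,0,140),(60,90,255)); w=cv2.inRange(hsv,(5,90,50),(22,255,255))
for nm,k in (("sheet",m),("all",cv2.morphologyEx(m|w,cv2.MORPH_OPEN,np.ones((3,3))))):
    q=max(cv2.findContours(k,0,2)[0],key=cv2.contourArea)
    a=cv2.approxPolyDP(cv2.convexHull(q),2.5,True).reshape(-1,2)+[245,175]
    W=onplane(c,a,.0145); print(nm,a.tolist(),W[:,:2].round(4).tolist(),W.mean(0).round(4))
# predicted corners of plate for origin at mat centre
d=np.array([.9985,.054]);e=np.array([-d[1],d[0]]);ctr=np.array([.5365,-.243])
Pc=[np.r_[ctr+sx*.065*d+sy*.045*e,.0145] for sx,sy in((1,1),(1,-1),(-1,-1),(-1,1))]
print("want plate px",((proj(c,Pc)-[200,100]+.4)*s).round())
print("mat centre px",((proj(c,[np.r_[ctr+sx*.12*d+sy*.1*e,.002] for sx,sy in((1,1),(1,-1),(-1,-1),(-1,1))])-[200,100]+.4)*s).round())
```

```text
mat near-left, near-right, far-right [[ 0.6483 -0.1358]
 [ 0.4121 -0.1496]
 [ 0.4235 -0.3495]]
sheet [[251, 193], [258, 182], [301, 185], [298, 201], [254, 199]] [[0.6002, -0.2284], [0.5948, -0.284], [0.4886, -0.284], [0.4858, -0.2073], [0.5874, -0.2021]] [ 0.5514 -0.2412  0.0145]
all [[250, 201], [258, 182], [300, 184], [308, 188], [307, 196], [298, 203]] [[0.5946, -0.192], [0.5948, -0.284], [0.4917, -0.2887], [0.47, -0.2715], [0.4679, -0.233], [0.4846, -0.1984]] [ 0.5173 -0.2446  0.0145]
want plate px [[183. 378.]
 [206. 308.]
 [404. 316.]
 [395. 387.]]
mat centre px [[ 76. 439.]
 [139. 282.]
 [489. 297.]
 [482. 457.]]
```

The plate corners seen at (188,382), (210,308) and (405,388) match the wanted ones to about 4 crop pixels, or 2–3 mm. I'll press down a hair until it bears, then release.

```bash
python3 -m inch '[[[0,0.06,-0.04],[0,0,0]],[[0,0,0],[0,0,0]],[[0,0,0],[0,0,0]]]'
python3 -m inch '[[[0,0.04,0],[0,0,0]],[[0,0,0],[0,0,0]],[[0,0,0],[0,0,0]]]'
```

```text
time_s: 12.45
tool_pos: [0.6256, -0.2393, 0.0306]
ee_rot: [-1.563, -0.003, 1.624]
contact_force: [0.0, -0.2, -0.6]
finger_gap: 0.0424
time_s: 12.7
tool_pos: [0.6257, -0.2393, 0.0302]
ee_rot: [-1.564, -0.004, 1.624]
contact_force: [-0.2, -0.6, -0.7]
finger_gap: 0.0425
```

```bash
python3 -m inch '[[[0,0.1,0],[0,0,0]],[[0,0.1,0],[0,0,0]],[[0,0,0],[0,0,0]],[[0,0,0],[0,0,0]]]'
```

```text
time_s: 13.03
tool_pos: [0.6263, -0.2395, 0.0313]
ee_rot: [-1.565, -0.006, 1.624]
contact_force: [0.0, 0.2, -0.3]
finger_gap: 0.0423
```

```bash
python3 -m inch '[[[0,0.15,0],[0,0,0]],[[0,0.15,0],[0,0,0]]]'; python3 -m inch '[[[0,0.15,0],[0,0,0]]]'
```

```text
time_s: 13.2
tool_pos: [0.627, -0.2398, 0.0297]
ee_rot: [-1.565, -0.008, 1.624]
contact_force: [-15.5, 6.8, 41.8]
finger_gap: 0.0418
time_s: 13.28
tool_pos: [0.627, -0.2398, 0.0299]
ee_rot: [-1.565, -0.01, 1.624]
contact_force: [-11.0, 5.6, 30.4]
finger_gap: 0.0421
```

It bears on the mat. I'll relax and open.

```bash
python3 -m inch '[[[0,-0.03,0],[0,0,0]],[[0,0,0],[0,0,0]]]'; python3 -m inch '[[[0,0,0],[0,0,0]],[[0,0,0],[0,0,0]],[[0,0,0],[0,0,0]],[[0,0,0],[0,0,0]],[[0,0,0],[0,0,0]],[[0,0,0],[0,0,0]]]' 65
python3 -m inch '[[[0,-0.4,0],[0,0,0]],[[0,-0.6,0],[0,0,0]],[[0,-0.8,0],[0,0,0]],[[0,-0.8,0],[0,0,0]],[[0,-0.8,0],[0,0,0]],[[0,-0.8,0],[0,0,0]],[[0,-0.8,0],[0,0,0]],[[0,-0.8,0],[0,0,0]]]'
python3 - <<'E'
from h import *
c=imaging.camera("side"); cv2.imwrite("pics/s7.png",cv2.resize(c["pixels"][100:260,200:400,::-1],None,fx=3.75,fy=3.75))
E
```

```text
time_s: 13.45
tool_pos: [0.6275, -0.24, 0.0322]
ee_rot: [-1.566, -0.01, 1.623]
contact_force: [0.6, -0.1, -1.2]
finger_gap: 0.0422
time_s: 13.95
tool_pos: [0.6272, -0.2393, 0.0287]
ee_rot: [-1.564, -0.01, 1.624]
contact_force: [-0.5, 0.1, 0.1]
finger_gap: 0.065
time_s: 14.62
tool_pos: [0.6261, -0.2404, 0.183]
ee_rot: [-1.559, -0.012, 1.623]
contact_force: [0.5, -0.5, -0.1]
finger_gap: 0.0649
```

View pics/s7.png

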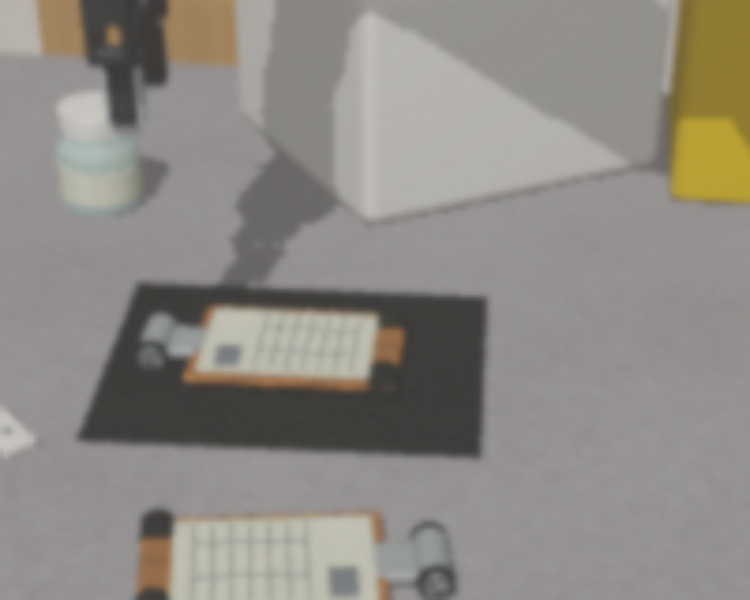

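The board lies flat, form up, with the clip free at crop (155,340) and plate corners at (183,382) and (207,308), matching the wanted ones to about 1 mm. I'll move the arm up and aside for a top-view check.

```bash
python3 -m inch '[[[0.5,-0.5,0.4],[0,0,0]],[[0.8,-0.3,0.5],[0,0,0]],[[1,0,0.5],[0,0,0]],[[1,0,0.5],[0,0,0]],[[1,0,0.5],[0,0,0]],[[1,0,0.5],[0,0,0]],[[1,0,0.5],[0,0,0]],[[1,0,0.5],[0,0,0]]]'
python3 -m inch '[[[1,0,0.3],[0,0,0]],[[1,0,0.3],[0,0,0]],[[1,0,0.3],[0,0,0]],[[1,0,0],[0,0,0]],[[1,0,0],[0,0,0]],[[1,0,0],[0,0,0]],[[0.5,0,0],[0,0,0]],[[0,0,0],[0,0,0]]]'
python3 - <<'E'
from h import *
c=imaging.camera("top"); im=c["pixels"]; cv2.imwrite("pics/t3.png",im[:,:,::-1])
x0,y0=395,140; sub=im[y0:y0+100,x0:x0+85]
k=(sub.max(2)>70).astype(np.uint8)
hsv=cv2.cvtColor(sub,cv2.COLOR_RGB2HSV); k=cv2.inRange(hsv,(5,60,60),(35,255,255))
q=max(cv2.findContours(k,0,2)[0],key=cv2.contourArea)
b=cv2.boxPoints(cv2.minAreaRect(q))+[x0,y0]; W=onplane(c,b,.0145); print(b.round(1).tolist(),W[:,:2].round(4).tolist(),W.mean(0))
E
```

```text
time_s: 15.33
tool_pos: [0.5221, -0.0679, 0.2247]
ee_rot: [-1.59, -0.001, 1.61]
contact_force: [1.3, 0.6, 0.4]
finger_gap: 0.0648
time_s: 16.0
tool_pos: [0.4887, 0.1054, 0.2363]
ee_rot: [-1.604, -0.01, 1.614]
contact_force: [-0.1, 0.6, -0.0]
finger_gap: 0.0646
[[432.6, 212.0], [456.0, 210.7], [456.5, 219.5], [433.0, 220.8]] [[0.4868, -0.2227], [0.4899, -0.2727], [0.4711, -0.2732], [0.4681, -0.2232]] [ 0.47897347 -0.24794951  0.0145    ]
```

View pics/t3.png

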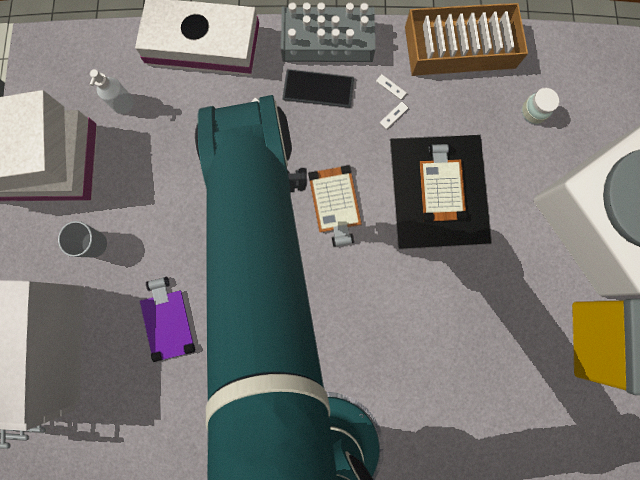

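The top view shows the board form up at (443,190), with the mat's centre at (440,191). The plate's free edge at x≈0.470, y≈-0.248 gives an origin of about (0.535,-0.245), against the mat centre (0.537,-0.243). The other clipboard (335,200) and the purple one (168,320) have not moved, and nothing is being touched, so I'm handing in.

```bash
python3 -c "
from bench import workorder; print(workorder.sign_off())"
```

```text
the job is handed in; nothing more can be done
None
```

The bare-backed clipboard now lies flat, form side up, in the middle of the writing mat, and I handed the job in at about 16 s of the allowed 51 s. I pinched it by the two ends of the clip's barrel, let it hang and carried it over. I set its free end on the mat, laid it over form side up, and released the clip only once it was down.

- **Position:** the last top view puts the board's origin at about (0.535, -0.245), within about 3 mm of the mat's centre (0.537, -0.243). The side view agrees.
- **Other items:** the other clipboard and the purple look-alike appear where they were, and the arm stands clear with no contact force.
- **Checks that were off:** the automatic colour outline of the laid board caught only the bare wood strip at its free end, so I worked out the centre from that edge and from plate corners read off the side view by eye. Pressing the board down before release briefly reached about 42 N vertically at the wrist (45 N in all), through the gripped barrel. That is well under the 120 N wrist limit, but more than I meant to apply.

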